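# Mix two colours of button caps with a stirring stick

## Robot

A 7-joint arm with a two-finger parallel gripper is mounted at the origin on the work surface. World frame = base frame: x ahead of the robot, y to its left, z up, the work surface at z = 0. Lengths are in m, angles in rad, forces in N, time in s.
With the tool pointing down it reaches from about 0.4 to 0.875 m from the base axis. Payload 19.3 kg.
Tool frame: the origin (TCP) lies midway between the tips of the shut fingers; the grasp point (between the pads) lies 19 mm behind it; z points along the fingers, y is the line along which they close (so a half turn about z gives the same grasp; the last joint's range is limited). The gripper opens to 85 mm and grips with 20 to 120 N. Pads are 22 mm wide; open, the fingers measure 114 mm over their backs; the gripper's body (76 mm by 85 mm) begins 54 mm behind the grasp point. The pads swing forward as they close: fully open they stand 13 mm farther back than shut.
Start: joints at [1.037, 0.521, -0.036, 1.599, 0.021, 1.021, -0.113], TCP at [0.28, -0.559, 0.231] pointing down, gripper open.
Joint ranges: [-2.91, 2.91], [-0.3, 2.13], [-1.5, 1.42], [0.17, 2.43], [-1.26, 4.41], [0.16, 1.93], [-2.52, 2.52]. Speed limits (rad/s): [1.89, 1.89, 2.39, 2.39, 3.01, 3.01, 3.01].

## Interface

Orientations are given as [roll, pitch, yaw] about the fixed x, y, z axes, in that order (R = Rz(yaw) Ry(pitch) Rx(roll)).
In Python, from workcell import bot gives the robot as it stands.
- The arm moves only by the tool nudge_tcp, called after ">>>" by a JSON object that holds its "api" and its "payload". Schema: {"type":"object","properties":{"moves":{"type":"array","items":{"type":"array","prefixItems":[{"type":"number"},{"type":"array","items":{"type":"number"},"minItems":3,"maxItems":3},{"type":"array","items":{"type":"number"},"minItems":3,"maxItems":3}],"minItems":3,"maxItems":3},"minItems":1,"maxItems":5},"force":{"type":"number"},"only":{"type":"string"},"quiet":{"type":"boolean"},"lines":{"type":"string"}},"required":["moves"],"additionalProperties":false}. moves is a list of rows, 1 to 5 of them, each written [opening, [dx, dy, dz], [rx, ry, rz]]: the finger opening in m, then dx, dy, dz in shares of 0.6 m (1.0 is 0.6 m), then a rotation vector rx, ry, rz in a scale on which 1.0 is pi rad; each row is the pose to reach, as a shift and turn from the pose commanded when the call began, along the tool's axes at that moment; what a row does not reach only later rows make up. A row lasts 1/8 s, in which the tool goes at most 0.0625 m and 0.188 rad, less where a joint would pass 70% of its speed; a pose out of reach is approached as far as the arm can. The fingers move at their own pace and stop on an object; force is the grip in N (left out, the last holds). Time passes only in rows, so rows that do not move let the fingers close. The tool returns the time, the measured TCP pose, the force, the opening and the grip force at its end. only (a regular expression) keeps the lines of the reply that match it, lines (a string "A,B") keeps lines A to B, and quiet returns only ok. Input that does not fit is refused with a message, and nothing moves.
- bot.observe(): the state, without advancing time (a new reading comes with each control period).
- bot.grab_frame(name): name is "scene" or "top" or "wrist"; returns the picture (384x512x3 uint8, blue, green, red); there is no depth.
- bot.calibration(name): a dict with "vfov" (degrees; the focal length in pixels is half the picture's height over the tangent of half this angle, whatever the lens; pixels are square), "cx", "cy" (the principal point, pixels), "eye" and "attitude" of the camera in the world. Camera axes: x right, y down, z forward; pixel columns grow to the right and rows downward; lengths in m; the calibration is good to about 2 mm. A picture is of the moment at which its call begins: read the wrist's pose just before it. calibration takes no time and is no camera call; for the wrist camera it gives the pose at the moment of the call.
- bot.job_done(): hands the job in; it is judged then, once.
The state is a dict: "clock": time; "qpos": joint angles; "qd": joint speeds; "joint_efforts": joint torques, N m; "position": TCP position; "tool_rot": TCP orientation; "force": force on the tool from outside, world axes, zero at the start; "moment": the same for the moment, N m; "grip_width": finger opening in m; "finger_force": force on a finger pad.
Only numpy, scipy, OpenCV 4.12 (cv2) and the standard library are available. Lean on these libraries where they do the work, as an engineer would, in place of code of your own. Each camera call takes 0.05 s, during which the arm holds its last target. There are 200 camera calls.

## Task

Two batches of button caps lie apart in the steel bowl and must be mixed before they are shared out: stand the stirring stick foot down in the blue cup and let go, then take it again so that you can hold it upright with its rubber foot on or just above the bowl's floor. Start at the red lug and stir right round, well out from the middle, past the black lug for at least two full turns, and go on until both colours are found on both sides of the line between the lugs. Then stand the stick foot down in the cup again and let go, with all the caps still in the bowl, none touched by the gripper, and the other things on the bench left alone.

Things in the scene. Friction and masses are not known exactly. Their poses are not given: they have to be found in the camera images.
- stick: stirring stick 200 mm long, about 0.12 kg: shaft 16 mm across (bare aluminium, the last 35 mm yellow), with a round-ended black rubber foot 22 mm across on the last 40 mm of the other end. Origin on its axis, halfway along; its y axis runs from the foot to the yellow top. The foot is heavy: it balances about 35 mm from the origin towards the foot. It starts lying level in the rest
- stick_foot (a point): the lowest point of the stick's rounded rubber foot, on the axis (100 mm from the stick's origin along its -y)
- stick_top (a point): centre of the end face of the stick's yellow top (100 mm from the origin along its +y). Held near here between two pads, the stick can swing about the pads when caps jam against its foot
- rest: fixed aluminium rest for the stick, plate 60 x 160 mm with two notched grey posts 12 mm thick, 62 mm tall, standing along its y at -40 mm (foot side) and +70 mm. Origin on the table under the stick's middle. The stick's axis lies 48 mm above the table; its shaft is free between the posts
- cup: fixed upright round blue cup, open at the top, 85 mm tall, outer diameter 68 mm, inner diameter 60 mm, inner floor 5 mm above the table. Origin at the centre of its underside. A stick let go in it slides to lean 25 to 30 degrees against the rim
- cup_floor (a point): centre of the cup's inner floor
- bowl: fixed straight-walled round steel bowl, 60 mm tall, outer diameter 150 mm, inner 140 mm, inner floor 6 mm above the table. Origin under its centre; +x points to the red lug, -x to the black one (tabs 25 mm out from the rim). At the start the yellow caps lie on the -y side of the x axis, the green on +y; the floor inside the red lug, 40-45 mm from the centre, is free
- bowl_floor (a point): centre of the bowl's inner floor; axes as the bowl's
- enclosure: bystander: yellow control-box half 100 x 150 mm, 70 mm tall with its switch; origin under its centre
- screwdriver: bystander: screwdriver 190 mm long lying on the table; origin under its middle
- terminal: bystander: green terminal block 30 x 70 x 30 mm; origin under its centre
- yellow0: yellow round flat-ended push-button cap, 24 mm across, 17 mm tall, 15 g, loose in the bowl; origin at the centre of its underside (the caps start standing on their flat underside)
- yellow1: yellow round flat-ended push-button cap, 24 mm across, 17 mm tall, 15 g, loose in the bowl; origin at the centre of its underside (the caps start standing on their flat underside)
- yellow2: yellow round flat-ended push-button cap, 24 mm across, 17 mm tall, 15 g, loose in the bowl; origin at the centre of its underside (the caps start standing on their flat underside)
- yellow3: yellow round flat-ended push-button cap, 24 mm across, 17 mm tall, 15 g, loose in the bowl; origin at the centre of its underside (the caps start standing on their flat underside)
- green0: blue-green round flat-ended push-button cap, 24 mm across, 17 mm tall, 15 g, loose in the bowl; origin at the centre of its underside (the caps start standing on their flat underside)
- green1: blue-green round flat-ended push-button cap, 24 mm across, 17 mm tall, 15 g, loose in the bowl; origin at the centre of its underside (the caps start standing on their flat underside)
- green2: blue-green round flat-ended push-button cap, 24 mm across, 17 mm tall, 15 g, loose in the bowl; origin at the centre of its underside (the caps start standing on their flat underside)
- green3: blue-green round flat-ended push-button cap, 24 mm across, 17 mm tall, 15 g, loose in the bowl; origin at the centre of its underside (the caps start standing on their flat underside)

How it is judged:
By the outcome, as a careful person would: the job done as asked, in the order asked, and still so for the second after the job is handed in, with the robot touching nothing.
It also fails if it takes over 72 s, if anything falls off the work surface, if the arm or the gripper's body presses on something with over 40 N, if the wrist force passes 120 N, or if a joint passes its speed limit or range.

## Working session

There is one attempt and no reset: what is moved stays moved. The work goes in short steps, Python scripts to look and compute and a tool call to move; the robot and the scene stay as the last step left them, time stands still between calls to the robot, and variables do not carry over. Pictures are saved under pics/ and viewed, at most 12 in all, crops included, and the job is handed in when it is done.

```bash
ls; mkdir -p pics; python3 - <<'E'
from workcell import bot
import cv2,numpy as np
for n in ("scene","top"):
    c=bot.calibration(n);print(n,c)
    cv2.imwrite(f"pics/{n}0.png",bot.grab_frame(n))
print(bot.observe())
E
```

```text
pics
workcell.py
scene {'vfov': 49.02358725090455, 'cx': 255.5254085111548, 'cy': 196.74388651362872, 'eye': array([ 1.37036274, -0.41138104,  0.67830469]), 'attitude': array([-2.16943383, -0.01688345,  1.13187511])}
top {'vfov': 47.598296940156814, 'cx': 256.44182539099944, 'cy': 192.81479492069917, 'eye': array([ 0.36263803, -0.01003721,  1.00596236]), 'attitude': array([-2.95358533,  0.02396656, -1.56989629])}
{'clock': 0.1, 'qpos': array([ 1.0368102 ,  0.5219709 , -0.0363195 ,  1.59993004,  0.02120666,
        1.02108914, -0.1127991 ]), 'qd': array([ 1.42342436e-03,  3.10228674e-04,  5.19365345e-05, -3.15713549e-03,
       -3.42314258e-04, -1.36377651e-03,  3.80685510e-04]), 'joint_efforts': array([ 4.20231736e-03, -9.28488278e+01,  1.98465563e+00, -3.70529079e+01,
        1.82261481e-02,  5.45024173e-03, -4.04918364e-05]), 'position': array([ 0.27942083, -0.5587361 ,  0.2307806 ]), 'tool_rot': array([-3.14058350e+00,  7.94144052e-05,  4.63772326e-01]), 'force': array([-0.99612914,  0.11152854, -0.23190538]), 'moment': array([ 0.04338729, -0.02990294, -0.00328003]), 'finger_force': 0.0, 'grip_width': 0.08539089066933328}
```

View pics/top0.png

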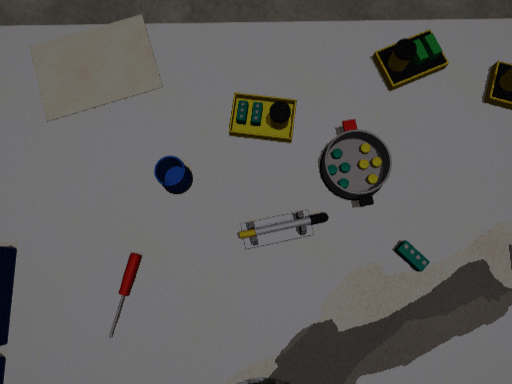

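View pics/scene0.png

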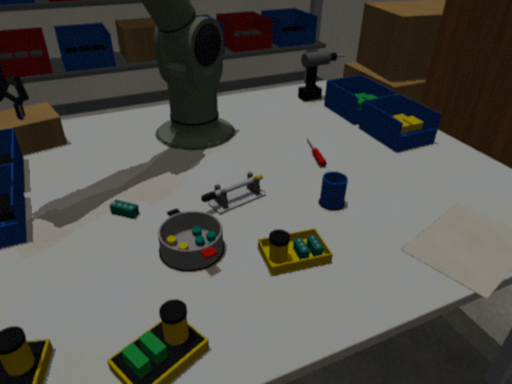

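The top view shows the bowl around (356,163), the red lug at (349,126) and the black lug at (366,200). The cup rim is near (170,168), and the stick runs from its yellow top (240,235) to its foot (325,217). The scene view agrees with this.

```bash
cat > h.py <<'E'
import numpy as np,cv2
from workcell import bot
from scipy.spatial.transform import Rotation as R
def rays(n,px,c=None):
    c=c or bot.calibration(n); f=192/np.tan(np.radians(c['vfov']/2))
    px=np.atleast_2d(px).astype(float)
    d=np.c_[(px[:,0]-c['cx'])/f,(px[:,1]-c['cy'])/f,np.ones(len(px))]
    return np.array(c['eye']),R.from_euler('xyz',c['attitude']).apply(d)
def plane(n,px,z,c=None):
    e,d=rays(n,px,c); return e+d*((z-e[2])/d[:,2])[:,None]
def tri(a,pa,b,pb):
    ea,da=rays(a,pa);eb,db=rays(b,pb);da,db=da[0],db[0]
    s=np.linalg.lstsq(np.c_[da,-db],eb-ea,rcond=None)[0]
    p,q=ea+s[0]*da,eb+s[1]*db; return (p+q)/2,np.linalg.norm(p-q)
def mask(img,lo,hi,roi=None):
    m=cv2.inRange(cv2.cvtColor(img,cv2.COLOR_BGR2HSV),np.array(lo),np.array(hi))
    if roi:
        k=np.zeros_like(m);x0,y0,x1,y1=roi;k[y0:y1,x0:x1]=255;m&=k
    return m
def blobs(m,amin=6):
    n,l,s,c=cv2.connectedComponentsWithStats(m)
    return [(c[i].round(1),s[i]) for i in range(1,n) if s[i][4]>=amin]
E
python3 - <<'E'
from h import *
np.set_printoptions(precision=4,suppress=True)
t=cv2.imread('pics/top0.png');s=cv2.imread('pics/scene0.png')
for nm,lo,hi,rt,rs in [("red",(0,150,80),(6,255,255),(335,110,365,140),(190,235,225,265)),
  ("yelcap",(20,120,80),(35,255,255),(315,125,395,205),(155,205,230,265)),
  ("green",(75,80,40),(95,255,255),(315,125,395,205),(155,205,230,265)),
  ("stickY",(15,120,80),(35,255,255),(225,220,270,245),(245,165,270,190)),
  ("blue",(100,120,40),(125,255,255),(145,145,195,200),(310,160,360,215)),
  ("black",(0,0,0),(180,255,45),(300,205,335,230),(195,180,220,205)),
  ("blklug",(0,0,0),(180,255,40),(355,190,378,212),(160,200,185,222))]:
  for n,im,r in (("top",t,rt),("scene",s,rs)):
    for c,st in blobs(mask(im,lo,hi,r)): print(nm,n,c,st,plane(n,c,0.048)[0] if n=="top" else "")
# cup rim outer circle: hull of blue
m=mask(t,(100,120,40),(125,255,255),(145,145,195,200));p=plane("top",np.argwhere(m)[:,::-1],0.085)[:,:2].astype(np.float32)
print("cup hull",cv2.minEnclosingCircle(p))
cv2.imwrite('pics/crop1.png',np.hstack([cv2.resize(t[110:250,225:400],None,fx=3,fy=3),cv2.resize(t[140:280,145:200],None,fx=3,fy=3)]))
E
```

```text
red top [349.5 124.7] [343 119  14  12 120] [ 0.7034 -0.2006  0.048 ]
red scene [208.5 251.3] [201 246  16  12 112] 
yelcap top [365.4 147.2] [361 143  10   9  72] [ 0.6495 -0.2344  0.048 ]
yelcap top [376.5 161. ] [372 157  10   9  71] [ 0.617  -0.2579  0.048 ]
yelcap top [363.6 163.2] [359 159  10   9  72] [ 0.6121 -0.2287  0.048 ]
yelcap top [372.4 178.1] [368 174  10   9  72] [ 0.5775 -0.2468  0.048 ]
yelcap scene [171.  238.2] [167 235   9   7  56] 
yelcap scene [182.9 245.4] [179 242   9   7  52] 
green top [337.  152.7] [333 148   9  10  67] [ 0.637  -0.1698  0.048 ]
green top [345.2 166.3] [341 162  10  10  71] [ 0.6051 -0.1871  0.048 ]
green top [332.  168.9] [328 165   9   9  68] [ 0.5992 -0.1573  0.048 ]
green top [343.9 182.7] [339 178  10  10  71] [ 0.5673 -0.1828  0.048 ]
green scene [196.2 228.9] [192 226   9   7  54] 
green scene [210.7 234. ] [207 231   9   7  54] 
green scene [198.9 238.5] [195 235   9   8  56] 
green scene [209.3 242.2] [208 241   4   4   9] 
stickY top [246.8 233.1] [239 230  17   8  91] [0.4547 0.0343 0.048 ]
stickY scene [259.1 176. ] [256 175   6   3  14] 
blue top [171.6 172.9] [154 156  31  30 426] [0.5917 0.2059 0.048 ]
blue scene [332.8 188.8] [320 172  27  36 583] 
black top [318.1 218. ] [308 213  20  12 162] [ 0.4878 -0.1232  0.048 ]
black top [300.2 227.3] [300 225   2   5   6] [ 0.4673 -0.0834  0.048 ]
black scene [216.9 187.7] [216 187   3   3   7] 
black scene [211.1 197. ] [202 192  18  13 116] 
blklug top [364.9 198.2] [355 190  23  16 197] [ 0.5319 -0.228   0.048 ]
blklug scene [172.8 211.9] [168 210  11   5  34] 
blklug scene [178.2 218.6] [168 214  17   8  79] 
cup hull ((0.5886144042015076, 0.20326271653175354), 0.0339084155857563)
```

View pics/crop1.png

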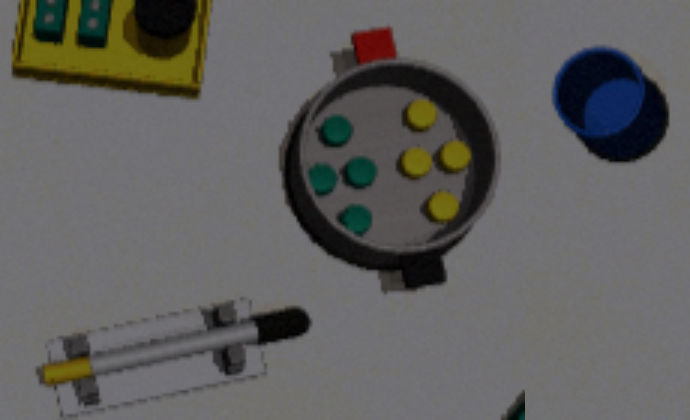

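The cup rim's enclosing circle has a radius of 33.9 mm, against 34 mm expected. The stick's blob spacing is 161 mm, against about 162.5 mm, so both measurements hold up. Next I fit the bowl and work out the first move.

```bash
cat >> h.py <<'E'
def tool(dirz,diry):
    z=np.array(dirz,float);z/=np.linalg.norm(z);y=np.array(diry,float);y-=z*(y@z);y/=np.linalg.norm(y)
    return R.from_matrix(np.c_[np.cross(y,z),y,z])
def delta(p,Rt,o=None):
    o=o or bot.observe();R0=R.from_euler('xyz',o['tool_rot'])
    d=R0.inv().apply(np.array(p)-o['position']);w=(R0.inv()*Rt).as_rotvec()
    print("d",d.round(4),"w",w.round(4),"n",np.linalg.norm(d).round(3),np.linalg.norm(w).round(3))
def tilt(T,az):  # tool tilted T from down towards horizontal azimuth az (stick plane)
    c,s=np.cos(az),np.sin(az); return tool([np.sin(T)*c,np.sin(T)*s,-np.cos(T)],[s,-c,0])
E
python3 - <<'E'
from h import *
np.set_printoptions(precision=4,suppress=True)
t=cv2.imread('pics/top0.png')
print("red",tri("top",[349.5,124.7],"scene",[208.5,251.3]))
print("caps floor z=.023", plane("top",[[365.4,147.2],[376.5,161],[363.6,163.2],[372.4,178.1],[337,152.7],[345.2,166.3],[332,168.9],[343.9,182.7]],.023)[:,:2])
# rim bright ridge by radial scan on plane z=.06
c=bot.calibration("top");f=192/np.tan(np.radians(c['vfov']/2));Rc=R.from_euler('xyz',c['attitude'])
g=cv2.GaussianBlur(cv2.cvtColor(t,cv2.COLOR_BGR2GRAY),(3,3),0).astype(np.float32)
c0=plane("top",[[358.3,162]],.06)[0];print("c0",c0)
from scipy.ndimage import map_coordinates
from scipy.optimize import least_squares
pts=[]
rr=np.arange(.060,.084,.0005)
for a in np.radians(np.arange(0,360,5)):
    P=np.c_[c0[0]+rr*np.cos(a),c0[1]+rr*np.sin(a),0*rr+.06];q=Rc.inv().apply(P-c['eye'])
    u=q[:,0]/q[:,2]*f+c['cx'];v=q[:,1]/q[:,2]*f+c['cy']
    pr=map_coordinates(g,[v,u],order=1)
    # local maxima with dips on both sides
    k=[i for i in range(3,len(pr)-3) if pr[i]==pr[i-3:i+4].max() and pr[i]-pr[:i].min()>6 and pr[i]-pr[i:].min()>6]
    if k:pts.append(P[k[0],:2])
pts=np.array(pts);s=least_squares(lambda x:np.hypot(*(pts-x[:2]).T)-x[2],[*c0[:2],.0725],loss='soft_l1',f_scale=.001)
print(len(pts),s.x,np.median(abs(s.fun)))
m=mask(t,(0,0,0),(180,255,45),(368,193,378,207))
for z in (.05,): print("redz",plane("top",[[349.5,124.7]],z),"blk",plane("top",[[366.3,200]],z))
az=np.arctan2(.1575,-.0331);print("az",az)
delta([.4633,-.0066,.20],tilt(0,az))
E
```

```text
red (array([ 0.7004, -0.1991,  0.0563]), np.float64(0.00045177354787737074))
caps floor z=.023 [[ 0.657  -0.2403]
 [ 0.6237 -0.2643]
 [ 0.6186 -0.2344]
 [ 0.5831 -0.2529]
 [ 0.6441 -0.1739]
 [ 0.6114 -0.1917]
 [ 0.6054 -0.1611]
 [ 0.5726 -0.1873]]
c0 [ 0.6118 -0.2143  0.06  ]
27 [ 0.6148 -0.2145  0.0719] 0.0011199138281412363
redz [[ 0.7027 -0.2002  0.05  ]] blk [[ 0.5275 -0.2304  0.05  ]]
az 1.7779405419802783
d [ 0.4114 -0.4115  0.0312] w [-0.0009 -0.0006 -1.3142] n 0.583 1.314
```

The rows are not in the units I measure in: shifts go in shares of 0.6 m and turns go in shares of pi rad. I convert before sending: -0.4115 m / 0.6 = -0.6858, 0.4114 m / 0.6 = 0.6857, -1.3142 rad / 3.1416 = -0.4183.

>>> {"api": "nudge_tcp", "payload": {"moves": [[0.085,[0.3333,-0.3333,0.05],[0,0,-0.2069]],[0.085,[0.6857,-0.6858,0.0517],[0,0,-0.4183]],[0.085,[0.6857,-0.6858,0.0517],[0,0,-0.4183]],[0.085,[0.6857,-0.6858,0.0517],[0,0,-0.4183]],[0.085,[0.6857,-0.6858,0.0517],[0,0,-0.4183]]], "force": 100}}

```text
clock: 0.72
position: [0.3784, -0.2612, 0.2129]
tool_rot: [3.141, 0.0, 1.407]
force: [0.8, -0.4, -0.4]
grip_width: 0.0851
finger_force: 0.0
```

```bash
python3 -c "
from h import *
delta([.4633,-.0066,.20],tilt(0,1.778))"
```

```text
d [0.265  0.0424 0.0129] w [ 1.000e-04  2.000e-04 -3.706e-01] n 0.269 0.371
```

Scaled: 0.265 m / 0.6 = 0.4417, 0.0424 m / 0.6 = 0.0707, -0.3706 rad / 3.1416 = -0.118.

>>> {"api": "nudge_tcp", "payload": {"moves": [[0.085,[0.4417,0.0707,0.0217],[0,0,-0.118]],[0.085,[0.4417,0.0707,0.0217],[0,0,-0.118]],[0.085,[0.4417,0.0707,0.0217],[0,0,-0.118]],[0.085,[0.4417,0.0707,0.0217],[0,0,-0.118]],[0.085,[0.4417,0.0707,0.0217],[0,0,-0.118]]]}}

```text
clock: 1.35
position: [0.4652, -0.0053, 0.1998]
tool_rot: [3.141, -0.001, 1.776]
force: [-0.5, -1.7, -0.3]
grip_width: 0.0852
finger_force: 0.0
```

```bash
python3 -c "
from h import *
cv2.imwrite('pics/w1.png',bot.grab_frame('wrist'))
delta([.4633,-.0066,.03],tilt(0,1.778))"
```

```text
d [-0.0017 -0.0026  0.1698] w [ 0.0005 -0.0015 -0.0015] n 0.17 0.002
```

View pics/w1.png

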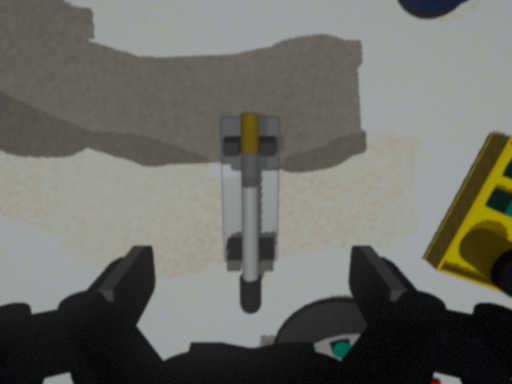

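The stick (column 250, rows 115–310) is centred and parallel between the fingertips (columns 140 and 365). I go down and grip.

Scaled: 0.169 m / 0.6 = 0.2817, 0.12 m / 0.6 = 0.2.

>>> {"api": "nudge_tcp", "payload": {"moves": [[0.085,[-0.0028,-0.0043,0.1],[0,0,0]],[0.085,[-0.0028,-0.0043,0.2],[0,0,0]],[0.085,[-0.0028,-0.0043,0.2817],[0,0,0]],[0.085,[-0.0028,-0.0043,0.2817],[0,0,0]],[0.0,[-0.0028,-0.0043,0.2817],[0,0,0]]], "force": 110}}

```text
clock: 2.02
position: [0.4631, -0.0114, 0.0324]
tool_rot: [3.141, 0.0, 1.772]
force: [0.1, 0.4, 0.3]
grip_width: 0.0694
finger_force: 0.0
```

>>> {"api": "nudge_tcp", "payload": {"moves": [[0,[0,0,0],[0,0,0]],[0,[0,0,0],[0,0,0]],[0,[0,0,0],[0,0,0]]]}}

```text
clock: 2.4
position: [0.4631, -0.0114, 0.0318]
tool_rot: [3.14, 0.0, 1.772]
force: [-7.7, -1.7, 31.2]
grip_width: 0.013
finger_force: 103.2
```

Scaled: -0.2 m / 0.6 = -0.3333, -0.18 m / 0.6 = -0.3, 0.15 rad / 3.1416 = 0.0477.

>>> {"api": "nudge_tcp", "payload": {"moves": [[0,[0,0,-0.05],[0,0,0]],[0,[0,0,-0.1333],[0,0,0]],[0,[0,0,-0.2333],[0,0,0]],[0,[0,0,-0.3],[0,0.0477,0]],[0,[0,0,-0.3333],[0,0.105,0]]]}}

```text
clock: 3.02
position: [0.4632, -0.01, 0.2341]
tool_rot: [3.136, -0.332, 1.777]
force: [-0.1, 0.6, -3.1]
grip_width: 0.0129
finger_force: 108.2
```

>>> {"api": "nudge_tcp", "payload": {"moves": [[0,[0,0,0],[0,0.0573,0]],[0,[0,0,0],[0,0.1146,0]],[0,[0,0,0],[0,0.1719,0]],[0,[0,0,0],[0,0.2292,0]]]}}

```text
clock: 3.52
position: [0.4628, -0.0121, 0.2314]
tool_rot: [3.139, -1.053, 1.773]
force: [0.1, 0.5, -0.9]
grip_width: 0.0122
finger_force: 108.3
```

```bash
python3 -c "
from h import *
print(bot.observe()['qpos'].round(2))
cv2.imwrite('pics/w2.png',np.hstack([cv2.resize(bot.grab_frame(n),(400,300)) for n in ('wrist','scene')]))"
```

```text
[ 0.94  0.82 -0.8   1.77 -0.41  1.25  0.62]
```

View pics/w2.png

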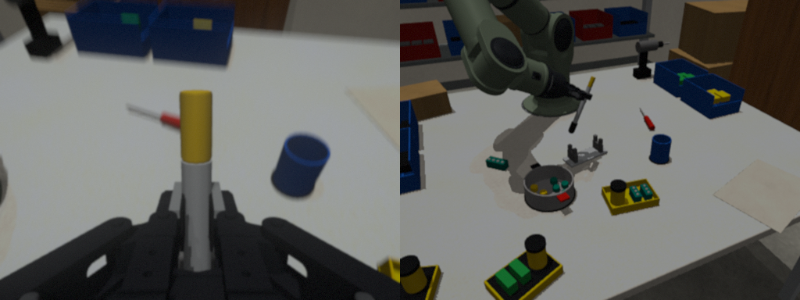

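```bash
cat >> h.py <<'E'
def yel(n,guess,r=30,lo=(15,120,60)):
    im=bot.grab_frame(n);x,y=map(int,guess);b=blobs(mask(im,lo,(35,255,255),(max(x-r,0),max(y-r,0),x+r,y+r)))
    b.sort(key=lambda q:-q[1][4]);return [ (list(q[0]),q[1][4]) for q in b[:3]],im
def proj(n,P):
    c=bot.calibration(n);f=192/np.tan(np.radians(c['vfov']/2));q=R.from_euler('xyz',c['attitude']).inv().apply(np.atleast_2d(P)-c['eye'])
    return np.c_[q[:,0]/q[:,2]*f+c['cx'],q[:,1]/q[:,2]*f+c['cy']]
def stick(L=.135,lo=(15,120,60)):
    o=bot.observe();Rt=R.from_euler('xyz',o['tool_rot']);T=lambda v:o['position']+Rt.apply(v)
    g=T([.2175-L-.035,0,-.019]);px={}
    for n in('top','scene'):
        b,_=yel(n,proj(n,g)[0],35,lo);px[n]=b[0][0];print(n,proj(n,g)[0].round(1),b)
    p,e=tri('top',px['top'],'scene',px['scene']);print('yellow in tool',Rt.inv().apply(p-o['position']).round(4),'world',p.round(4),'gap',round(e,4))
    return p
E
python3 -c "
from h import *
np.set_printoptions(precision=4,suppress=True)
stick()
T=1.22;az=1.778;u=np.array([np.cos(az),np.sin(az),0]);Rt=tilt(T,az);x=Rt.as_matrix()[:,0]
foot=np.array([.5886,.2033,.10])-u*.016
tcp=foot-Rt.apply([-.135,0,-.019]);print(tcp,Rt.as_matrix()[:,0])
delta(tcp,Rt)"
```

```text
top [264.8 216.3] [([np.float64(263.4), np.float64(217.0)], np.int32(132))]
scene [244.7 103.8] [([np.float64(245.4), np.float64(104.0)], np.int32(60))]
yellow in tool [ 0.0476 -0.0006 -0.0162] world [ 0.4597 -0.0042  0.2775] gap 0.0001
[0.5787 0.2505 0.2202] [-0.0707  0.3363  0.9391]
d [0.1076 0.1662 0.2071] w [ 0.0055  0.1736 -0.0029] n 0.286 0.174
```

Scaled: 0.2071 m / 0.6 = 0.3452, 0.1662 m / 0.6 = 0.277, 0.035 rad / 3.1416 = 0.0111.

>>> {"api": "nudge_tcp", "payload": {"moves": [[0,[0.0358,0.055,0.0683],[0,0.0111,0]],[0,[0.0717,0.11,0.1383],[0,0.0223,0]],[0,[0.1083,0.1667,0.2067],[0,0.0334,0]],[0,[0.1433,0.2217,0.2767],[0,0.0446,0]],[0,[0.1793,0.277,0.3452],[0.0016,0.0553,-0.001]]]}}

```text
clock: 4.35
position: [0.579, 0.2534, 0.2229]
tool_rot: [3.128, -1.218, 1.792]
force: [0.9, -0.5, -0.9]
grip_width: 0.0128
finger_force: 108.3
```

>>> {"api": "nudge_tcp", "payload": {"moves": [[0,[0,0,0],[0,0,0]],[0,[0,0,0],[0,0,0]]]}}

```text
clock: 4.6
position: [0.5783, 0.2512, 0.2222]
tool_rot: [3.132, -1.218, 1.789]
force: [-0.4, -0.7, -0.6]
grip_width: 0.0125
finger_force: 108.2
```

```bash
python3 -c "
from h import *
np.set_printoptions(precision=4,suppress=True)
print(bot.observe()['qpos'])
T=1.22;az=1.778;u=np.array([np.cos(az),np.sin(az),0]);Rt=tilt(T,az)
foot=np.array([.5886,.2033,.10])-u*.016
tcp=foot-Rt.apply([-.135,0,-.019])
p=stick();delta(tcp,Rt);delta(tcp-[0,0,.088],Rt)"
```

```text
[ 0.536   1.0194 -0.9032  1.6421 -0.5905  0.9659  0.4989]
top [118.9 150.7] [([np.float64(117.6), np.float64(151.8)], np.int32(138))]
scene [357.3 107.3] [([np.float64(378.3), np.float64(77.3)], np.int32(136)), ([np.float64(357.1), np.float64(107.5)], np.int32(85))]
yellow in tool [ 0.11    0.0024 -0.032 ] world [0.5786 0.2594 0.3365] gap 0.0663
d [-0.0011 -0.      0.0012] w [0.0015 0.0012 0.0021] n 0.002 0.003
d [-0.0837 -0.0002  0.0315] w [0.0015 0.0012 0.0021] n 0.089 0.003
```

The scene view's second blob (357,107.5) is the stick's top and matches its projection. The first blob is the bin. I lower it into the cup.

Scaled: -0.087 m / 0.6 = -0.145, -0.082 m / 0.6 = -0.1367.

>>> {"api": "nudge_tcp", "payload": {"moves": [[0,[-0.05,0,0.0183],[0,0,0]],[0,[-0.1,0,0.0367],[0,0,0]],[0,[-0.1367,0,0.0517],[0,0,0]],[0,[-0.145,0,0.055],[0,0,0]],[0,[-0.145,0,0.055],[0,0,0]]]}}

```text
clock: 5.32
position: [0.5786, 0.2517, 0.1286]
tool_rot: [3.138, -1.222, 1.781]
force: [-0.4, -0.4, 0.2]
grip_width: 0.0122
finger_force: 108.5
```

>>> {"api": "nudge_tcp", "payload": {"moves": [[0,[0,0,0],[0,0,0]]]}}

```text
clock: 5.45
position: [0.5788, 0.2516, 0.1286]
tool_rot: [3.137, -1.222, 1.781]
force: [0.2, 0.3, 1.5]
grip_width: 0.0128
finger_force: 108.4
```

```bash
python3 -c "
from h import *
print(bot.observe()['qpos'].round(2)); cv2.imwrite('pics/w3.png',np.hstack([cv2.resize(bot.grab_frame(n),(400,300)) for n in ('wrist','scene')]))"
```

```text
[ 0.51  1.17 -0.86  1.63 -0.55  0.9   0.59]
```

>>> {"api": "nudge_tcp", "payload": {"moves": [[0.06,[0,0,0],[0,0,0]],[0.06,[0,0,0],[0,0,0]],[0.06,[0,0,0],[0,0,0]],[0.06,[0,0,0],[0,0,0]]]}}

```text
clock: 6.05
position: [0.5785, 0.2517, 0.1278]
tool_rot: [3.14, -1.222, 1.779]
force: [-0.4, 0.6, -0.3]
grip_width: 0.0604
finger_force: 0.0
```

>>> {"api": "nudge_tcp", "payload": {"moves": [[0.06,[0,0,-0.05],[0,0,0]],[0.06,[0,0,-0.1],[0,0,0]],[0.06,[0,0,-0.1],[0,0,0]],[0.06,[0,0,-0.1],[0,0,0]]]}}

```text
clock: 6.55
position: [0.5898, 0.1969, 0.1483]
tool_rot: [3.14, -1.222, 1.779]
force: [-0.7, 0.4, 0.1]
grip_width: 0.0603
finger_force: 0.0
```

```bash
python3 -c "
from h import *
print(bot.observe()['qpos'].round(2)); cv2.imwrite('pics/w4.png',np.hstack([cv2.resize(bot.grab_frame(n),(400,300)) for n in ('top','scene')]))
for n in('top','scene'):
    g=proj(n,[.573,.27,.17])[0];print(n,g,yel(n,g,22)[0])"
```

```text
[ 0.57  1.14 -0.84  1.58 -0.52  1.02  0.57]
top [126.01574806 167.98273153] [([np.float64(130.2), np.float64(165.9)], np.int32(111))]
scene [356.37331492 142.00661864] [([np.float64(353.9), np.float64(141.9)], np.int32(54))]
```

View pics/w4.png

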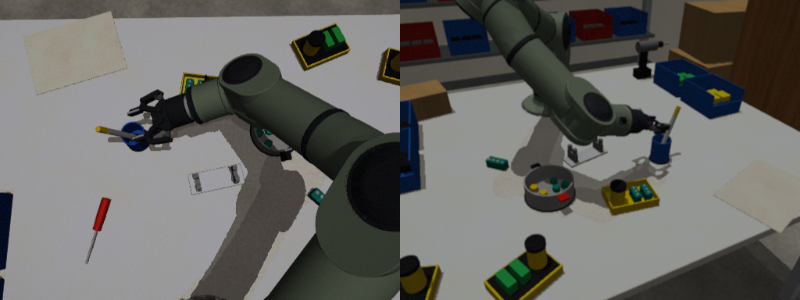

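The stick stands in the cup leaning against the rim, its top at about (130,166) in the full top frame. The gripper is clear of it, and nothing else in either view has moved.

```bash
python3 -c "
from h import *
np.set_printoptions(precision=4,suppress=True)
P,e=tri('top',[130.2,165.9],'scene',[353.9,141.9]);print(P,e)
v=P-[.5886,.2033,P[2]];az=np.arctan2(v[1],v[0]);h=np.hypot(*v[:2]);print('az',az,'h',h)
# lean from yellow: point 182.5 from foot tip; foot sphere centre 171.5 above
for lean in np.radians([22,25,28,30]): print(np.degrees(lean),'s_foot',h-.1715*np.sin(lean),'z foot sphere',P[2]-.1715*np.cos(lean))
"
```

```text
[0.5759 0.26   0.1739] 0.0013275372238340233
az 1.7917711649063777 h 0.05806950949248203
22.0 s_foot -0.006175521278346877 z foot sphere 0.01487437595591068
25.0 s_foot -0.014409522396047925 z foot sphere 0.01845462153732924
28.0 s_foot -0.022444863525298245 z foot sphere 0.022460894838808726
29.999999999999996 s_foot -0.02768049050751796 z foot sphere 0.02536305026508348
```

```bash
python3 -c "
from h import *
np.set_printoptions(precision=4,suppress=True)
o=bot.observe();R0=R.from_euler('xyz',o['tool_rot']);print('cam in tool',R0.inv().apply(bot.calibration('wrist')['eye']-o['position']))
P=np.array([.5759,.26,.1725]);az=1.79;l=np.radians(25);u=np.array([np.cos(az),np.sin(az),0])
gp=P-.0325*(np.sin(l)*u+[0,0,np.cos(l)])
Rt=tilt(.262,az);z=Rt.as_matrix()[:,2];tcp=gp+.019*z;print('tcp',tcp)
pre=tcp-.11*z;print('pre',pre);delta(pre,Rt);print('final');delta(tcp,Rt)
print('top in tool at grasp',Rt.inv().apply(P+.0175*(np.sin(l)*u+[0,0,np.cos(l)])-tcp))
"
```

```text
cam in tool [ 0.069  -0.0004 -0.1428]
tcp [0.5778 0.2514 0.1247]
pre [0.584  0.2236 0.2309]
d [ 0.0869 -0.     -0.0029] w [ 0.0082 -0.9604 -0.0085] n 0.087 0.96
final
d [-0.0032 -0.0004  0.0602] w [ 0.0082 -0.9604 -0.0085] n 0.06 0.96
top in tool at grasp [ 0.0321 -0.     -0.0573]
```

Scaled: 0.0869 m / 0.6 = 0.1448, 0.05 m / 0.6 = 0.0833, -0.9604 rad / 3.1416 = -0.3057.

>>> {"api": "nudge_tcp", "payload": {"moves": [[0.07,[0.0833,0,-0.0333],[0,-0.0573,0]],[0.07,[0.1448,0,-0.0167],[0,-0.1146,0]],[0.07,[0.1448,0,-0.005],[0,-0.1751,0]],[0.07,[0.1448,0,-0.005],[0,-0.2355,0]],[0.07,[0.1448,0,-0.005],[0.0025,-0.3057,-0.0025]]]}}

```text
clock: 7.38
position: [0.5846, 0.2229, 0.2322]
tool_rot: [3.139, -0.331, 1.786]
force: [0.8, 0.9, -1.1]
grip_width: 0.0701
finger_force: 0.0
```

>>> {"api": "nudge_tcp", "payload": {"moves": [[0.07,[0,0,0],[0,-0.0095,0]],[0.07,[0,0,0],[0,-0.0095,0]]]}}

```text
clock: 7.62
position: [0.5839, 0.2235, 0.2307]
tool_rot: [-3.141, -0.308, 1.787]
force: [0.8, -0.4, -0.1]
grip_width: 0.07
finger_force: 0.0
```

```bash
python3 -c "
from h import *
Rt=tilt(.262,1.79)
delta([.584,.2236,.2309],Rt);delta([.5778,.2514,.1247],Rt)
cv2.imwrite('pics/w5.png',bot.grab_frame('wrist'))"
```

```text
d [ 0.0001  0.0001 -0.0001] w [ 0.0007 -0.0456 -0.0028] n 0.0 0.046
d [-0.0049  0.      0.1097] w [ 0.0007 -0.0456 -0.0028] n 0.11 0.046
```

View pics/w5.png

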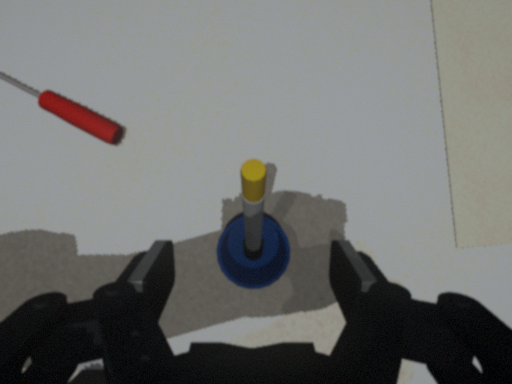

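The stick (column 253) is centred between the fingertips (columns 172 and 332), so I approach and close.

Scaled: 0.1097 m / 0.6 = 0.1828, 0.095 m / 0.6 = 0.1583, -0.0456 rad / 3.1416 = -0.0145.

>>> {"api": "nudge_tcp", "payload": {"moves": [[0.07,[-0.0033,0,0.0833],[0,-0.0095,0]],[0.07,[-0.0082,0,0.1583],[0,-0.0145,-0.001]],[0.07,[-0.0082,0,0.1828],[0,-0.0145,-0.001]],[0.03,[-0.0082,0,0.1828],[0,-0.0145,-0.001]],[0.0,[-0.0082,0,0.1828],[0,-0.0145,-0.001]]], "force": 120}}

```text
clock: 8.3
position: [0.5796, 0.2498, 0.1263]
tool_rot: [3.139, -0.261, 1.787]
force: [1.0, -0.2, -0.8]
grip_width: 0.0343
finger_force: 0.0
```

>>> {"api": "nudge_tcp", "payload": {"moves": [[0,[0,0,0],[0,0,0]],[0,[0,0,0],[0,0,0]],[0,[0,0,0],[0,0,0]]]}}

```text
clock: 8.68
position: [0.5792, 0.2507, 0.1261]
tool_rot: [3.138, -0.261, 1.789]
force: [-0.6, -0.3, 7.8]
grip_width: 0.0133
finger_force: 117.0
```

```bash
python3 -c "
from h import *
np.set_printoptions(precision=4,suppress=True)
for n in('top','scene'):
    g=proj(n,[.5759,.26,.1725])[0];print(n,g,yel(n,g,22)[0])
"
```

```text
top [130.6951 166.2336] [([np.float64(124.0), np.float64(166.9)], np.int32(14))]
scene [354.0892 142.2964] []
```

Scaled: -0.1546 m / 0.6 = -0.2577, -0.1256 m / 0.6 = -0.2093, 0.36 rad / 3.1416 = 0.1146.

>>> {"api": "nudge_tcp", "payload": {"moves": [[0,[0.0133,0,-0.05],[0,0,0]],[0,[0.0345,0,-0.1288],[0,0,0]],[0,[0.056,0,-0.2093],[0,0,0]],[0,[0.069,0,-0.2577],[0,0.0573,0]],[0,[0.069,0,-0.2577],[0,0.1146,0]]]}}

```text
clock: 9.4
position: [0.5793, 0.2516, 0.2889]
tool_rot: [3.131, -0.625, 1.795]
force: [0.7, -0.6, -3.6]
grip_width: 0.0131
finger_force: 117.1
```

>>> {"api": "nudge_tcp", "payload": {"moves": [[0,[0,0,0],[0,0.0223,0]],[0,[0,0,0],[0,0.0223,0]],[0,[0,0,0],[0,0.0223,0]]]}}

```text
clock: 9.78
position: [0.5781, 0.2514, 0.2856]
tool_rot: [3.139, -0.689, 1.791]
force: [-0.0, 0.4, -0.9]
grip_width: 0.013
finger_force: 117.3
```

```bash
python3 -c "
from h import *
np.set_printoptions(precision=4,suppress=True)
o=bot.observe();R0=R.from_euler('xyz',o['tool_rot']);print(o['qpos'])
l=o['tool_rot'][1];x=np.array([np.cos(-l-.262+0.436),0,0])
a=R.from_rotvec([0,.698,0]).as_matrix()[:,0]
print('stick guess',a)
for b in (.60,.698,.8):
    d=R0.apply([np.sin(b),0,-np.cos(b)]);P=o['position']+R0.apply([0,0,-.019])+.0325*d;print(b,d,[proj(n,P)[0] for n in('top','scene')])
for n in('top','scene'):
    g=proj(n,P)[0];b,im=yel(n,g,25);print(n,b);x,y=map(int,g)
    cv2.imwrite(f'pics/c_{n}.png',cv2.resize(im[y-60:y+100,max(0,x-80):x+80],None,fx=2.5,fy=2.5))
a=cv2.imread('pics/c_top.png');b=cv2.imread('pics/c_scene.png');k=min(a.shape[0],b.shape[0]);cv2.imwrite('pics/w6.png',np.hstack([a[:k],b[:k]]))
"
```

```text
[ 0.2494  0.6106 -0.6412  1.5981 -0.4002  1.0138  0.1404]
stick guess [ 0.7661  0.     -0.6427]
0.6 [ 0.0172 -0.0875  0.996 ] [array([114.7932, 138.6839]), array([357.3692,  85.2476])]
0.698 [-0.004  0.008  1.   ] [array([112.8452, 139.0794]), array([358.2568,  84.9352])]
0.8 [-0.0261  0.1074  0.9939] [array([110.8905, 139.553 ]), array([359.1558,  84.7451])]
top [([np.float64(111.0), np.float64(139.4)], np.int32(125))]
scene [([np.float64(368.9), np.float64(71.9)], np.int32(173)), ([np.float64(361.3), np.float64(78.0)], np.int32(7))]
```

View pics/w6.png

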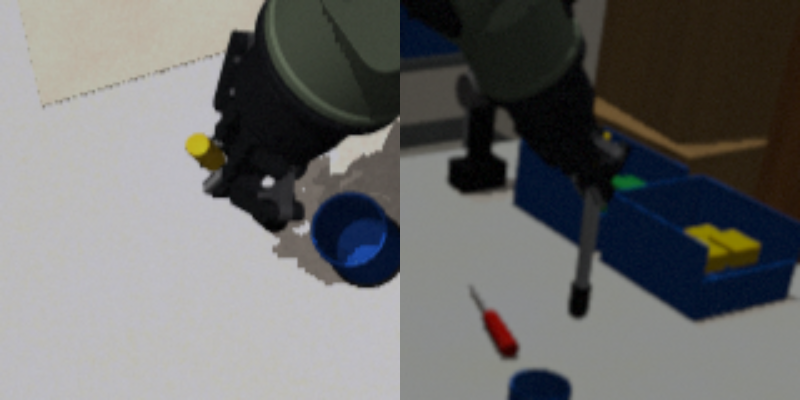

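The stick is held. In the full frames its yellow end face is at about (109,138) in the top view, and the foot tip is at about (350,151) in the scene view. I compare these with the projected poses to get the angle in the hand.

```bash
python3 -c "
from h import *
np.set_printoptions(precision=4,suppress=True)
o=bot.observe();R0=R.from_euler('xyz',o['tool_rot'])
im=bot.grab_frame('scene');m=mask(im,(0,0,0),(180,255,40),(335,135,365,160));print(blobs(m))
for L in(.145,.15):
  for b in (.6,.65,.698,.75,.8):
    d=R0.apply([np.sin(b),0,-np.cos(b)]);G=o['position']+R0.apply([0,0,-.019]);
    print(L,b,'foot scene',proj('scene',G-L*d)[0],'footmid',proj('scene',G-(L-.02)*d)[0],'top face',proj('top',G+(.2-L)*d)[0],'yel top',proj('top',G+(.1825-L)*d)[0])
"
```

```text
[(array([350.3, 143.5]), array([347, 137,   8,  14,  79], dtype=int32))]
0.145 0.6 foot scene [351.41   148.7027] footmid [352.0353 142.1573] top face [110.8559 134.1369] yel top [113.7041 137.766 ]
0.145 0.65 foot scene [349.55   149.6087] footmid [350.4167 142.929 ] top face [109.1058 134.4759] yel top [112.5406 137.9923]
0.145 0.698 foot scene [347.7678 150.3708] footmid [348.8673 143.5743] top face [107.4508 134.828 ] yel top [111.4401 138.2268]
0.145 0.75 foot scene [345.8448 151.0747] footmid [347.197  144.1656] top face [105.6914 135.238 ] yel top [110.2697 138.4994]
0.145 0.8 foot scene [344.0071 151.6296] footmid [345.6026 144.6263] top face [104.0377 135.6589] yel top [109.1688 138.7787]
0.15 0.6 foot scene [351.2557 150.3171] footmid [351.8777 143.807 ] top face [111.6841 135.1921] yel top [114.4926 138.7707]
0.15 0.65 foot scene [349.3361 151.257 ] footmid [350.1983 144.612 ] top face [110.1046 135.4984] yel top [113.4914 138.9656]
0.15 0.698 foot scene [347.4964 152.0488] footmid [348.5903 145.2863] top face [108.6109 135.8164] yel top [112.5443 139.1676]
0.15 0.75 foot scene [345.5108 152.7815] footmid [346.8565 145.9053] top face [107.0227 136.1864] yel top [111.5369 139.4021]
0.15 0.8 foot scene [343.6127 153.3606] footmid [345.201  146.3891] top face [105.5297 136.5661] yel top [110.5893 139.6424]
```

The angle in the hand is about 0.66 rad, with the foot about 147 mm from the grasp. Now I work out the move to the red-lug start point and the stirring table.

```bash
cat >> h.py <<'E'
B=np.array([.6148,-.2145]);BA=.175;AZ=1.79;TI=.66;L=.147
RS=tilt(TI,AZ)
def tcpfor(xy,zfoot): return np.array([xy[0],xy[1],zfoot+L])+.019*RS.as_matrix()[:,2]
def ring(r,a): return B+r*np.array([np.cos(BA+a),np.sin(BA+a)])
E
python3 -c "
from h import *
s=tcpfor(ring(.042,0),.12);print(s);delta(s,RS)
"
```

```text
[ 0.65362536 -0.19581699  0.25199015]
d [-0.3711 -0.0236 -0.2626] w [ 0.0018 -0.0297  0.0017] n 0.455 0.03
```

The rows are not in the units I measure in: shifts go in shares of 0.6 m and turns go in shares of pi rad. I convert before sending: -0.236 m / 0.6 = -0.3933, -0.188 m / 0.6 = -0.3133, -0.03 rad / 3.1416 = -0.0095.

>>> {"api": "nudge_tcp", "payload": {"moves": [[0,[-0.075,-0.005,-0.0533],[0,-0.0048,0]],[0,[-0.15,-0.01,-0.1067],[0,-0.0095,0]],[0,[-0.2317,-0.015,-0.1633],[0,-0.0095,0]],[0,[-0.3133,-0.02,-0.2217],[0,-0.0095,0]],[0,[-0.3933,-0.025,-0.2783],[0.0006,-0.0095,0.0006]]]}}

```text
clock: 10.55
position: [0.6261, -0.0354, 0.2637]
tool_rot: [-3.14, -0.659, 1.788]
force: [0.9, -0.3, -1.2]
grip_width: 0.0135
finger_force: 117.5
```

```bash
python3 -c "
from h import *
s=tcpfor(ring(.042,0),.12);delta(s,RS);print(bot.observe()['qpos'].round(2))
"
```

```text
d [-0.1356 -0.0079 -0.0903] w [-0.0002  0.0005 -0.0014] n 0.163 0.002
[ 0.55  0.74 -0.53  1.36 -0.28  1.35  0.41]
```

Scaled: -0.1356 m / 0.6 = -0.226, -0.0903 m / 0.6 = -0.1505.

>>> {"api": "nudge_tcp", "payload": {"moves": [[0,[-0.075,-0.005,-0.05],[0,0,0]],[0,[-0.15,-0.01,-0.1],[0,0,0]],[0,[-0.226,-0.0132,-0.1505],[0,0,0]],[0,[-0.226,-0.0132,-0.1505],[0,0,0]],[0,[-0.226,-0.0132,-0.1505],[0,0,0]]]}}

```text
clock: 11.18
position: [0.6535, -0.1933, 0.2516]
tool_rot: [-3.14, -0.661, 1.788]
force: [-0.1, 1.9, -0.8]
grip_width: 0.0127
finger_force: 117.9
```

```bash
python3 -c "
from h import *
np.set_printoptions(precision=4,suppress=True)
o=bot.observe();R0=R.from_euler('xyz',o['tool_rot']);print(o['qpos'].round(2))
b=TI;d=R0.apply([np.sin(b),0,-np.cos(b)]);G=o['position']+R0.apply([0,0,-.019]);F=G-L*d
print('foot est',F,d)
for n in('top','scene'):
    g=proj(n,F)[0];x,y=map(int,g);im=bot.grab_frame(n);print(n,'foottip',g,'footmid',proj(n,F+.02*d)[0],'yel',proj(n,F+.1825*d)[0],yel(n,proj(n,F+.1825*d)[0],12)[0]);
    cv2.imwrite(f'pics/c_{n}.png',cv2.resize(im[y-90:y+60,x-75:x+75],None,fx=2.6,fy=2.6))
cv2.imwrite('pics/w7.png',np.hstack([cv2.imread(f'pics/c_{n}.png') for n in('top','scene')]))
delta(tcpfor(ring(.042,0),.009),RS)
"
```

```text
[ 0.65  0.9  -0.47  1.05 -0.21  1.59  0.53]
foot est [ 0.6558 -0.2046  0.1196] [ 0.0014 -0.0006  1.    ]
top foottip [358.5747 134.6264] footmid [360.5745 131.5391] yel [380.7491 100.3935] [([np.float64(380.8), np.float64(97.8)], np.int32(65))]
scene foottip [197.9466 217.7174] footmid [197.3887 210.3366] yel [192.2841 142.8089] [([np.float64(193.7), np.float64(139.5)], np.int32(95))]
d [-0.0701 -0.0001  0.086 ] w [-0.0006 -0.0006 -0.0011] n 0.111 0.001
```

View pics/w7.png

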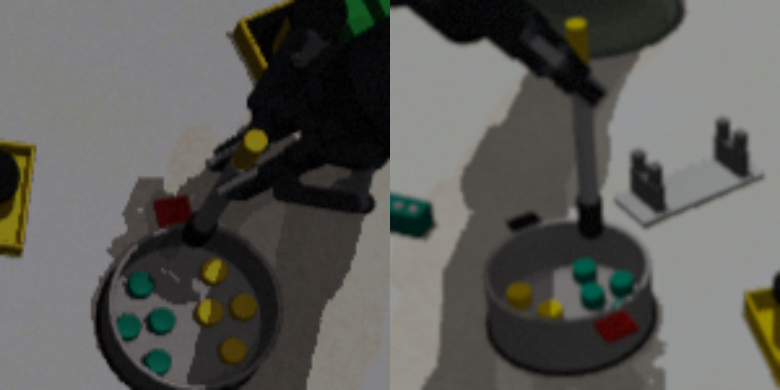

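The foot sits just above the rim at the red-lug side: (359,134) in the top frame, as predicted. The stick is upright and the floor below it is free. I lower gently and watch the force.

Scaled: 0.0838 m / 0.6 = 0.1397, -0.068 m / 0.6 = -0.1133.

>>> {"api": "nudge_tcp", "payload": {"moves": [[0,[-0.0417,0,0.05],[0,0,0]],[0,[-0.0833,0,0.1017],[0,0,0]],[0,[-0.1133,0,0.1397],[0,0,0]],[0,[-0.1133,0,0.1397],[0,0,0]],[0,[-0.1133,0,0.1397],[0,0,0]]]}}

```text
clock: 12.0
position: [0.6537, -0.1964, 0.1441]
tool_rot: [-3.14, -0.66, 1.788]
force: [-0.4, -0.6, -1.8]
grip_width: 0.0131
finger_force: 118.7
```

>>> {"api": "nudge_tcp", "payload": {"moves": [[0,[-0.0017,0,0.0022],[0,0,0]],[0,[-0.003,0,0.004],[0,0,0]],[0,[-0.003,0,0.004],[0,0,0]]]}}

```text
clock: 12.38
position: [0.6536, -0.1966, 0.1408]
tool_rot: [-3.14, -0.661, 1.787]
force: [0.5, -0.7, 0.9]
grip_width: 0.0129
finger_force: 118.6
```

```bash
python3 -c "
from h import *
np.set_printoptions(precision=4,suppress=True)
o=bot.observe();print(o['qpos'].round(2),o['force'],tcpfor(ring(.042,0),.009))
A=RS.as_matrix()
for N in (20,):
  for q in range(4):
    p0=ring(.043,q*np.pi/2)
    print('q',q,[ (A.T@np.r_[ring(.043,q*np.pi/2+k*2*np.pi/N)-p0,0]).round(4).tolist() for k in range(1,6)])
"
```

```text
[ 0.65  1.01 -0.46  1.12 -0.17  1.43  0.6 ] [ 0.5089 -0.6658  0.9279] [ 0.6536 -0.1958  0.141 ]
q 0 [[0.0106, -0.0015, 0.0082], [0.0202, -0.0071, 0.0157], [0.0281, -0.0162, 0.0218], [0.0333, -0.0279, 0.0259], [0.0354, -0.0411, 0.0275]]
q 1 [[-0.0012, -0.0134, -0.0009], [-0.0056, -0.0256, -0.0043], [-0.0128, -0.0355, -0.0099], [-0.022, -0.0422, -0.0171], [-0.0324, -0.0449, -0.0252]]
q 2 [[-0.0106, 0.0015, -0.0082], [-0.0202, 0.0071, -0.0157], [-0.0281, 0.0162, -0.0218], [-0.0333, 0.0279, -0.0259], [-0.0354, 0.0411, -0.0275]]
q 3 [[0.0012, 0.0134, 0.0009], [0.0056, 0.0256, 0.0043], [0.0128, 0.0355, 0.0099], [0.022, 0.0422, 0.0171], [0.0324, 0.0449, 0.0252]]
```

Scaled: 0.0016 m / 0.6 = 0.0027, -0.0012 m / 0.6 = -0.002.

>>> {"api": "nudge_tcp", "payload": {"moves": [[0,[-0.0015,0,0.002],[0,0,0]],[0,[-0.002,0,0.0027],[0,0,0]],[0,[-0.002,0,0.0027],[0,0,0]]]}}

```text
clock: 12.75
position: [0.6539, -0.1964, 0.1403]
tool_rot: [3.141, -0.661, 1.788]
force: [-2.7, -1.4, 16.3]
grip_width: 0.0129
finger_force: 119.6
```

>>> {"api": "nudge_tcp", "payload": {"moves": [[0,[-0.001,0,0.0013],[0,0,0]],[0,[-0.001,0,0.0013],[0,0,0]]]}}

```text
clock: 13.0
position: [0.6542, -0.1962, 0.1402]
tool_rot: [3.14, -0.662, 1.789]
force: [-3.0, -0.9, 23.2]
grip_width: 0.013
finger_force: 120.4
```

The foot meets the floor at TCP z ≈ 0.1402. I raise it 1–2 mm above the floor and start the first turn at the red lug.

Scaled: -0.003 m / 0.6 = -0.005, 0.0024 m / 0.6 = 0.004.

>>> {"api": "nudge_tcp", "payload": {"moves": [[0,[0.004,0,-0.005],[0,0,0]],[0,[0.004,0,-0.005],[0,0,0]]], "force": 120}}

```text
clock: 13.25
position: [0.6535, -0.1966, 0.1414]
tool_rot: [-3.14, -0.66, 1.787]
force: [0.0, -1.3, -2.3]
grip_width: 0.0129
finger_force: 118.1
```

>>> {"api": "nudge_tcp", "payload": {"moves": [[0,[0.0177,-0.0025,0.0137],[0,0,0]],[0,[0.0337,-0.0118,0.0262],[0,0,0]],[0,[0.0468,-0.027,0.0363],[0,0,0]],[0,[0.0555,-0.0465,0.0432],[0,0,0]],[0,[0.059,-0.0685,0.0458],[0,0,0]]]}}

```text
clock: 13.88
position: [0.6032, -0.1612, 0.1411]
tool_rot: [-3.139, -0.661, 1.787]
force: [0.4, -0.6, -0.4]
grip_width: 0.0133
finger_force: 119.3
```

>>> {"api": "nudge_tcp", "payload": {"moves": [[0,[-0.002,-0.0223,-0.0015],[0,0,0]],[0,[-0.0093,-0.0427,-0.0072],[0,0,0]],[0,[-0.0213,-0.0592,-0.0165],[0,0,0]],[0,[-0.0367,-0.0703,-0.0285],[0,0,0]],[0,[-0.054,-0.0748,-0.042],[0,0,0]]]}}

```text
clock: 14.5
position: [0.5707, -0.2107, 0.1429]
tool_rot: [3.136, -0.662, 1.79]
force: [10.6, 4.0, -1.6]
grip_width: 0.0131
finger_force: 126.5
```

```bash
python3 -c "
from h import *
np.set_printoptions(precision=4,suppress=True)
print(tcpfor(ring(.043,np.pi),.011),bot.observe()['qpos'].round(2))
cv2.imwrite('pics/w8.png',np.hstack([cv2.resize(bot.grab_frame(n)[y-60:y+75,x-65:x+70],None,fx=2.8,fy=2.8) for n,x,y in(('top',356,155),('scene',192,215))]))"
```

```text
[ 0.5699 -0.2106  0.143 ] [ 0.77  0.91 -0.47  1.35 -0.17  1.34  0.68]
```

View pics/w8.png

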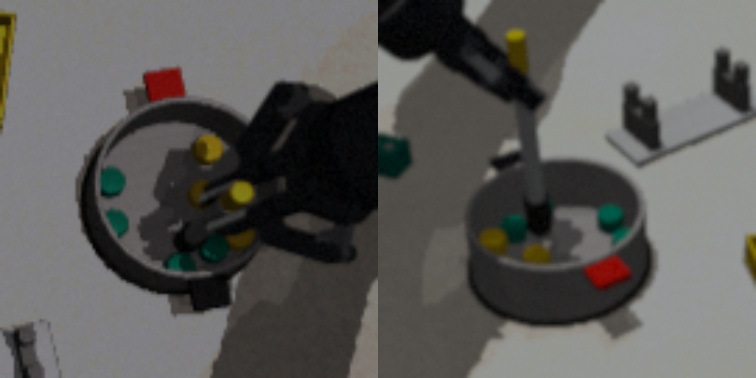

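The foot is by the black lug at crop (187,235), the stick is still upright, and two greens have been swept past the lug line. I carry on round.

Scaled: 0.0411 m / 0.6 = 0.0685, -0.0354 m / 0.6 = -0.059.

>>> {"api": "nudge_tcp", "payload": {"moves": [[0,[-0.0177,0.0025,-0.0137],[0,0,0]],[0,[-0.0337,0.0118,-0.0262],[0,0,0]],[0,[-0.0468,0.027,-0.0363],[0,0,0]],[0,[-0.0555,0.0465,-0.0432],[0,0,0]],[0,[-0.059,0.0685,-0.0458],[0,0,0]]]}}

```text
clock: 15.22
position: [0.6184, -0.2476, 0.1411]
tool_rot: [-3.139, -0.661, 1.785]
force: [-1.3, 0.9, -0.5]
grip_width: 0.0131
finger_force: 119.8
```

>>> {"api": "nudge_tcp", "payload": {"moves": [[0,[0.002,0.0223,0.0015],[0,0,0]],[0,[0.0093,0.0427,0.0072],[0,0,0]],[0,[0.0213,0.0592,0.0165],[0,0,0]],[0,[0.0367,0.0703,0.0285],[0,0,0]],[0,[0.054,0.0748,0.042],[0,0,0]]]}}

```text
clock: 15.85
position: [0.6535, -0.1956, 0.1413]
tool_rot: [-3.14, -0.661, 1.787]
force: [0.2, -0.4, -1.4]
grip_width: 0.0126
finger_force: 121.5
```

```bash
python3 -c "
from h import *
print(tcpfor(ring(.043,0),.011))"
```

```text
[ 0.65461009 -0.19564288  0.14299015]
```

Scaled: -0.0411 m / 0.6 = -0.0685, 0.0354 m / 0.6 = 0.059.

>>> {"api": "nudge_tcp", "payload": {"moves": [[0,[0.0177,-0.0025,0.0137],[0,0,0]],[0,[0.0337,-0.0118,0.0262],[0,0,0]],[0,[0.0468,-0.027,0.0363],[0,0,0]],[0,[0.0555,-0.0465,0.0432],[0,0,0]],[0,[0.059,-0.0685,0.0458],[0,0,0]]]}}

```text
clock: 16.48
position: [0.6032, -0.1609, 0.1419]
tool_rot: [-3.141, -0.66, 1.788]
force: [-0.0, -1.0, -2.0]
grip_width: 0.0127
finger_force: 120.4
```

>>> {"api": "nudge_tcp", "payload": {"moves": [[0,[-0.002,-0.0223,-0.0015],[0,0,0]],[0,[-0.0093,-0.0427,-0.0072],[0,0,0]],[0,[-0.0213,-0.0592,-0.0165],[0,0,0]],[0,[-0.0367,-0.0703,-0.0285],[0,0,0]],[0,[-0.054,-0.0748,-0.042],[0,0,0]]]}}

```text
clock: 17.1
position: [0.5683, -0.212, 0.1416]
tool_rot: [-3.139, -0.662, 1.787]
force: [0.8, 5.8, -0.1]
grip_width: 0.0127
finger_force: 121.5
```

>>> {"api": "nudge_tcp", "payload": {"moves": [[0,[-0.0177,0.0025,-0.0137],[0,0,0]],[0,[-0.0337,0.0118,-0.0262],[0,0,0]],[0,[-0.0468,0.027,-0.0363],[0,0,0]],[0,[-0.0555,0.0465,-0.0432],[0,0,0]],[0,[-0.059,0.0685,-0.0458],[0,0,0]]]}}

```text
clock: 17.73
position: [0.6184, -0.2468, 0.1412]
tool_rot: [-3.138, -0.662, 1.786]
force: [-4.1, 3.8, 3.5]
grip_width: 0.0127
finger_force: 121.7
```

>>> {"api": "nudge_tcp", "payload": {"moves": [[0,[0.002,0.0223,0.0015],[0,0,0]],[0,[0.0093,0.0427,0.0072],[0,0,0]],[0,[0.0213,0.0592,0.0165],[0,0,0]],[0,[0.0367,0.0703,0.0285],[0,0,0]],[0,[0.054,0.0748,0.042],[0,0,0]]]}}

```text
clock: 18.35
position: [0.6535, -0.1982, 0.1412]
tool_rot: [-3.138, -0.658, 1.785]
force: [-8.5, -10.4, 10.5]
grip_width: 0.0127
finger_force: 121.0
```

```bash
cat >> h.py <<'E'
def caps():
    t=bot.grab_frame('top')
    for nm,lo,hi in (('Y',(20,120,50),(35,255,255)),('G',(75,80,30),(95,255,255))):
        for c,s in blobs(mask(t,lo,hi,(310,120,400,212)),8):
            p=plane('top',c,.023)[0][:2]-B;ca,sa=np.cos(BA),np.sin(BA)
            print(nm,c,s[4],'bowl xy mm',(1000*np.array([ca*p[0]+sa*p[1],-sa*p[0]+ca*p[1]])).round(0))
    return t
def swing():
    o=bot.observe();R0=R.from_euler('xyz',o['tool_rot']);d=R0.apply([np.sin(TI),0,-np.cos(TI)]);F=o['position']+R0.apply([0,0,-.019])-.15*d
    for n in('top','scene'): print(n,'yel exp',proj(n,F+.1825*d)[0].round(1),yel(n,proj(n,F+.1825*d)[0],12)[0][:1])
    im=bot.grab_frame('scene');print('foot mid exp',proj('scene',F+.03*d)[0])
E
python3 -c "
from h import *
np.set_printoptions(precision=4,suppress=True)
caps();swing()"
```

```text
Y [367.5 122.1] 41 bowl xy mm [ 96. -51.]
Y [343.3 142.9] 72 bowl xy mm [57. 15.]
Y [361.3 143.5] 33 bowl xy mm [ 48. -25.]
Y [373.3 151.1] 76 bowl xy mm [ 25. -49.]
Y [332.2 154.6] 82 bowl xy mm [33. 47.]
G [342.4 153.6] 72 bowl xy mm [32. 23.]
G [378.6 162.3] 56 bowl xy mm [ -4. -55.]
G [352.7 174.7] 76 bowl xy mm [-22.  10.]
G [376.7 175.8] 57 bowl xy mm [-34. -43.]
top yel exp [367.6 123.4] [([np.float64(366.3), np.float64(120.9)], np.int32(52))]
scene yel exp [194.5 191.7] [([np.float64(196.1), np.float64(189.7)], np.int32(99))]
foot mid exp [198.5625 246.9183]
```

Both colours are on both sides, and the stick is still upright. I add a quarter turn so the count is clearly over two, then recheck.

Scaled: -0.0411 m / 0.6 = -0.0685, 0.0354 m / 0.6 = 0.059.

>>> {"api": "nudge_tcp", "payload": {"moves": [[0,[0.0177,-0.0025,0.0137],[0,0,0]],[0,[0.0337,-0.0118,0.0262],[0,0,0]],[0,[0.0468,-0.027,0.0363],[0,0,0]],[0,[0.0555,-0.0465,0.0432],[0,0,0]],[0,[0.059,-0.0685,0.0458],[0,0,0]]]}}

```text
clock: 19.18
position: [0.6043, -0.1631, 0.1413]
tool_rot: [-3.141, -0.657, 1.787]
force: [2.3, -6.9, 1.5]
grip_width: 0.0126
finger_force: 119.3
```

```bash
python3 -c "
from h import *
np.set_printoptions(precision=4,suppress=True)
caps();swing()"
```

```text
Y [339.2 143.2] 27 bowl xy mm [58. 25.]
Y [348.4 145.3] 58 bowl xy mm [49.  5.]
Y [360.8 144.8] 14 bowl xy mm [ 45. -24.]
Y [373.5 154.5] 8 bowl xy mm [ 16. -47.]
Y [331.4 169.9] 61 bowl xy mm [-2. 56.]
G [353.  174.3] 67 bowl xy mm [-21.   9.]
G [376.8 175.8] 57 bowl xy mm [-34. -43.]
G [340.1 179.5] 72 bowl xy mm [-28.  41.]
top yel exp [351.6 148.3] [([np.float64(348.5), np.float64(147.1)], np.int32(56))]
scene yel exp [201.6 176.6] [([np.float64(204.6), np.float64(174.8)], np.int32(79))]
foot mid exp [204.9161 230.5249]
```

The mix holds, with yellow at +56, +25, −24 and −47 mm across the lug line and green on both sides too. I lift out and take the stick back to the cup.

Scaled: -0.111 m / 0.6 = -0.185, 0.086 m / 0.6 = 0.1433.

>>> {"api": "nudge_tcp", "payload": {"moves": [[0,[0.015,0,-0.02],[0,0,0]],[0,[0.0517,0,-0.0667],[0,0,0]],[0,[0.1017,0,-0.1317],[0,0,0]],[0,[0.1433,0,-0.185],[0,0,0]],[0,[0.1433,0,-0.185],[0,0,0]]]}}

```text
clock: 20.0
position: [0.6051, -0.1616, 0.2856]
tool_rot: [3.138, -0.658, 1.791]
force: [0.9, 0.0, -1.9]
grip_width: 0.0122
finger_force: 120.5
```

```bash
cat >> h.py <<'E'
CUP=np.array([.5886,.2033]);U=np.array([np.cos(AZ),np.sin(AZ),0]);LEAN=.35
RC=tilt(TI-LEAN,AZ)
def cuptcp(z,s=-.013):
    return np.r_[CUP,z]+s*U+.15*(np.sin(LEAN)*U+[0,0,np.cos(LEAN)])+.019*RC.as_matrix()[:,2]
E
python3 -c "
from h import *
np.set_printoptions(precision=4,suppress=True)
print(cuptcp(.13));delta(cuptcp(.13),RC)
caps();swing()"
```

```text
[0.579  0.2465 0.2528]
d [0.2996 0.0625 0.2732] w [ 0.0034 -0.348   0.    ] n 0.41 0.348
Y [362.4 121.9] 45 bowl xy mm [ 99. -39.]
Y [340.6 144.8] 61 bowl xy mm [53. 23.]
Y [360.4 143.5] 38 bowl xy mm [ 48. -23.]
Y [373.4 150.8] 73 bowl xy mm [ 25. -49.]
Y [332.8 174.2] 48 bowl xy mm [-13.  55.]
G [377.9 162.2] 43 bowl xy mm [ -3. -53.]
G [352.3 174.4] 70 bowl xy mm [-21.  11.]
G [375.7 175.5] 41 bowl xy mm [-33. -41.]
G [340.6 180.3] 77 bowl xy mm [-30.  40.]
top yel exp [367.2 122.1] [([np.float64(361.9), np.float64(120.6)], np.int32(78))]
scene yel exp [198.8 116.8] [([np.float64(203.0), np.float64(113.1)], np.int32(82))]
foot mid exp [202.8053 180.937 ]
```

All 8 caps are in the bowl, two of each colour on each side. The yellow top sits about 5 px off its expected place, so the stick has swung a little in the pads. I measure that before placing.

```bash
python3 -c "
from h import *
np.set_printoptions(precision=4,suppress=True)
o=bot.observe();R0=R.from_euler('xyz',o['tool_rot']);G=o['position']+R0.apply([0,0,-.019])
P,e=tri('top',[361.9,120.6],'scene',[203.,113.1]);print('yel tool',R0.inv().apply(P-G),e,'world rel',P-G)
for b in(.66,.75,.85,.95):
    d=R0.apply([np.sin(b),0,-np.cos(b)]);print(b,proj('scene',G-.128*d),proj('scene',G+.0325*d),proj('top',G+.0325*d),proj('top',G-.128*d))
im=bot.grab_frame('scene');cv2.imwrite('pics/w9.png',cv2.resize(im[90:250,130:280],None,fx=3.6,fy=3.6))
print(blobs(mask(im,(0,0,0),(180,255,40),(180,160,230,215))))"
```

```text
yel tool [ 0.0327  0.0028 -0.027 ] 0.0006063694573883778 world rel [0.0009 0.0096 0.0414]
0.66 [[202.9576 184.601 ]] [[198.7106 117.8523]] [[366.9137 123.0036]] [[348.6349 151.0566]]
0.75 [[198.5145 186.059 ]] [[199.9565 117.5687]] [[365.1478 123.4133]] [[354.3185 149.7457]]
0.85 [[193.5167 187.226 ]] [[201.3317 117.399 ]] [[363.1623 123.93  ]] [[360.7121 148.1233]]
0.95 [[188.4923 187.8961]] [[202.6835 117.3833]] [[361.1737 124.5055]] [[367.1535 146.3342]]
[(array([202. , 185.9]), array([198, 178,   9,  16, 120], dtype=int32)), (array([220.7, 197.8]), array([215, 187,  12,  21, 147], dtype=int32)), (array([193., 214.]), array([185, 214,  17,   1,  17], dtype=int32))]
```

View pics/w9.png

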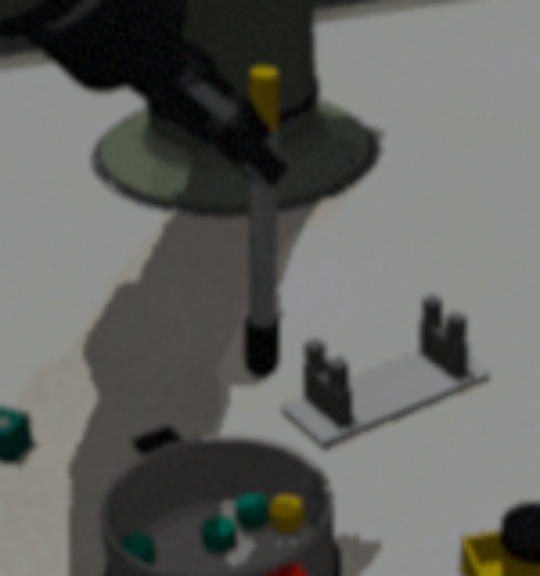

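The stick hangs in the hand at about 0.745 rad, up from 0.66, with its foot at scene (202,186). I correct for that.

```bash
sed -i 's/^RC=tilt.*/TI=.745;RC=tilt(TI-LEAN,AZ)/' h.py; python3 -c "
from h import *
delta(cuptcp(.13),RC)"
```

```text
d [0.3029 0.064  0.2707] w [-0.0014 -0.2669 -0.0029] n 0.411 0.267
```

Scaled: 0.196 m / 0.6 = 0.3267, 0.175 m / 0.6 = 0.2917, -0.13 rad / 3.1416 = -0.0414.

>>> {"api": "nudge_tcp", "payload": {"moves": [[0,[0.06,0.0133,0.0533],[0,0,0]],[0,[0.1267,0.0267,0.1133],[0,0,0]],[0,[0.1933,0.04,0.1733],[0,0,0]],[0,[0.26,0.055,0.2317],[0,-0.0191,0]],[0,[0.3267,0.0683,0.2917],[0,-0.0414,0]]]}}

```text
clock: 20.88
position: [0.587, 0.1043, 0.263]
tool_rot: [-3.139, -0.53, 1.786]
force: [2.4, 0.6, -0.8]
grip_width: 0.0116
finger_force: 120.8
```

```bash
python3 -c "
from h import *
delta(cuptcp(.13),RC)"
```

```text
d [0.1178 0.0227 0.0801] w [-0.0008 -0.1347 -0.0036] n 0.144 0.135
```

Scaled: 0.1178 m / 0.6 = 0.1963, 0.0801 m / 0.6 = 0.1335, -0.1347 rad / 3.1416 = -0.0429.

>>> {"api": "nudge_tcp", "payload": {"moves": [[0,[0.0667,0.0133,0.045],[0,-0.0143,0]],[0,[0.1333,0.025,0.09],[0,-0.0286,0]],[0,[0.1963,0.0378,0.1335],[0,-0.0429,-0.001]],[0,[0.1963,0.0378,0.1335],[0,-0.0429,-0.001]],[0,[0.1963,0.0378,0.1335],[0,-0.0429,-0.001]]]}}

```text
clock: 21.5
position: [0.5787, 0.2463, 0.2538]
tool_rot: [-3.14, -0.396, 1.79]
force: [0.1, -0.9, -1.7]
grip_width: 0.0121
finger_force: 120.4
```

```bash
python3 -c "
from h import *
np.set_printoptions(precision=4,suppress=True)
delta(cuptcp(.13),RC);delta(cuptcp(.012),RC)
o=bot.observe();R0=R.from_euler('xyz',o['tool_rot']);G=o['position']+R0.apply([0,0,-.019])
for b in(.70,.745,.8):
    d=R0.apply([np.sin(b),0,-np.cos(b)]);print(b,'footmid scene',proj('scene',G-.13*d)[0],'yel top',proj('top',G+.0325*d)[0],'foot top',proj('top',G-.13*d)[0])
for n,r in(('scene',(330,130,375,172)),('top',(100,130,180,190))):
    im=bot.grab_frame(n);print(n,blobs(mask(im,(0,0,0),(180,255,40),r),20),blobs(mask(im,(15,120,60),(35,255,255),r),10))
print('cup rim scene',proj('scene',[.5886,.2033,.085]))
"
```

```text
d [0.0013 0.0003 0.001 ] w [-0.0015 -0.001   0.0004] n 0.002 0.002
d [-0.0442  0.0004  0.1099] w [-0.0015 -0.001   0.0004] n 0.118 0.002
0.7 footmid scene [337.1251 157.0808] yel top [113.8157 145.9193] foot top [163.373  163.0509]
0.745 footmid scene [335.7472 157.0557] yel top [113.1093 146.1772] foot top [165.8161 162.228 ]
0.8 footmid scene [334.0985 156.8976] yel top [112.2822 146.5026] foot top [168.7192 161.1882]
scene [(array([338.1, 156.7]), array([334, 150,  10,  14,  85], dtype=int32))] []
top [(array([128.3, 148.1]), array([108, 130,  41,  43, 816], dtype=int32)), (array([177. , 184.1]), array([173, 175,   7,  15,  62], dtype=int32))] [(array([109.6, 147.9]), array([101, 142,  19,  12, 149], dtype=int32))]
cup rim scene [[334.8453 177.1903]]
```

The foot (scene 338,157) is within 2 px of the prediction, which leaves plenty of room in the cup. I lower it.

Scaled: 0.11 m / 0.6 = 0.1833, 0.1025 m / 0.6 = 0.1708.

>>> {"api": "nudge_tcp", "payload": {"moves": [[0,[-0.03,0,0.075],[0,0,0]],[0,[-0.0577,0,0.1433],[0,0,0]],[0,[-0.0687,0,0.1708],[0,0,0]],[0,[-0.0737,0,0.1833],[0,0,0]],[0,[-0.0737,0,0.1833],[0,0,0]]]}}

```text
clock: 22.22
position: [0.5793, 0.2476, 0.1365]
tool_rot: [3.141, -0.396, 1.79]
force: [1.5, -3.6, -3.0]
grip_width: 0.0123
finger_force: 120.7
```

>>> {"api": "nudge_tcp", "payload": {"moves": [[0,[-0.0017,0,0.0042],[0,0,0]],[0,[-0.0023,0,0.0058],[0,0,0]],[0,[-0.0023,0,0.0058],[0,0,0]]]}}

```text
clock: 22.6
position: [0.58, 0.248, 0.1336]
tool_rot: [3.138, -0.395, 1.791]
force: [2.6, -5.7, 4.2]
grip_width: 0.0123
finger_force: 120.5
```

```bash
python3 -c "
from h import *
delta(cuptcp(.005),RC)"
```

```text
d [-0.0018 -0.0013  0.0049] w [ 0.0029 -0.0004  0.0009] n 0.005 0.003
```

>>> {"api": "nudge_tcp", "payload": {"moves": [[0.06,[0,0,0],[0,0,0]],[0.06,[0,0,0],[0,0,0]],[0.06,[0,0,0],[0,0,0]],[0.06,[0,0,0],[0,0,0]]]}}

```text
clock: 23.1
position: [0.5785, 0.2486, 0.1322]
tool_rot: [-3.141, -0.396, 1.791]
force: [-0.2, -0.3, 0.1]
grip_width: 0.0601
finger_force: 0.0
```

>>> {"api": "nudge_tcp", "payload": {"moves": [[0.07,[0,0,-0.0667],[0,0,0]],[0.07,[0,0,-0.15],[0,0,0]],[0.07,[0,0,-0.2333],[0,0,0]],[0.07,[0,0,-0.3167],[0,0,0]],[0.07,[0,0,-0.3167],[0,0,0]]]}}

```text
clock: 23.72
position: [0.5962, 0.1758, 0.3106]
tool_rot: [3.136, -0.395, 1.791]
force: [0.2, -0.1, -0.7]
grip_width: 0.0698
finger_force: 0.0
```

>>> {"api": "nudge_tcp", "payload": {"moves": [[0.07,[0,0,0],[0,0,0]],[0.07,[0,0,0],[0,0,0]],[0.07,[0,0,0],[0,0,0]],[0.07,[0,0,0],[0,0,0]]]}}

```text
clock: 24.22
position: [0.5944, 0.1771, 0.307]
tool_rot: [-3.141, -0.396, 1.791]
force: [0.7, 0.1, -0.2]
grip_width: 0.07
finger_force: 0.0
```

```bash
python3 -c "
from h import *
np.set_printoptions(precision=4,suppress=True)
t=caps();s=bot.grab_frame('scene');g=lambda im:cv2.resize(im,(400,300))
cv2.imwrite('pics/w10.png',np.hstack([cv2.resize(t[90:270,90:400],(400,232)),cv2.resize(s[90:270,120:430],(400,232))]))
for n in('top','scene'):
    q=proj(n,[.5759,.26,.1725])[0];print(n,q,yel(n,q,22)[0])"
```

```text
Y [359.7 142.2] 82 bowl xy mm [ 51. -22.]
Y [373.  151.2] 95 bowl xy mm [ 24. -48.]
G [378.7 163. ] 89 bowl xy mm [ -6. -55.]
G [377.8 176.2] 63 bowl xy mm [-36. -45.]
top [130.6951 166.2336] [([np.float64(131.1), np.float64(164.4)], np.int32(111))]
scene [354.0892 142.2964] [([np.float64(353.7), np.float64(141.4)], np.int32(54))]
```

View pics/w10.png

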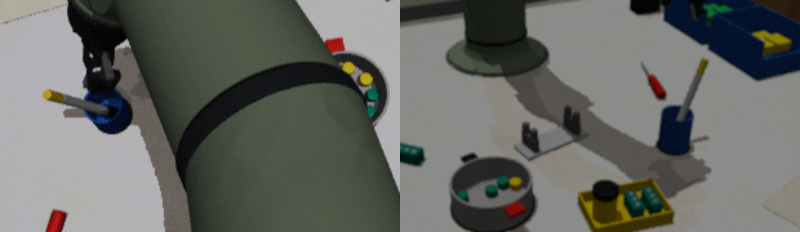

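The stick stands in the cup, leaning on the rim and free of the gripper. The caps are mixed in the bowl, and the rest, enclosure, screwdriver and terminal have not moved. I hand in.

```bash
python3 -c "
from workcell import bot
print(bot.job_done())"
```

```text
the job is handed in; nothing more can be done
None
```

The job is handed in at about 24 s: stirred 2¼ turns from the red lug, all eight caps in the bowl at the count after lift-out with two of each colour each side of the lug line, and the stick let go foot down in the cup.

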